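# Draw the sample tray into its catches and load the vial

## Task

Hook a fingertip behind the far rim of the steel tray and drag the tray towards you along its rails, into the sprung buffer, until the side catches snap in behind its lugs and hold it there; pull gently, never hard (25 N at most on the tray). Then let go of the tray and set the small vial that stands beside the dock upright on the tray's floor, without dropping it, and leave the tall tube, the round dish and the timer where they are.

Things in the scene. Friction and masses are not known exactly. Their poses are not given: they have to be found in the camera images.
- dock: Fixed aluminium base plate, 340 (x) x 220 (y) x 6 mm, on the worktop. Origin at the centre of its underside; +x points away from the robot along the rails (yaw up to 0.15 rad). Two grey rails along x, tops 20 mm above the worktop, guide the tray on the centre line (1.5 mm play each side). On the plate is clamped an adjustable catch frame with the sprung buffer and two side catches.
- rail_mid (a point): Point on the dock's centre line, on top of the plate (6 mm up), at dock x = 0. The catch frame's place is NOT reported: it differs by up to 18 mm either way, so the buffer's free face stands at dock x = -135 to -98 mm. Its light sprung catch arms stand on both sides, 71 mm or more from the centre line, 34 to 48 mm above the worktop. Nothing is in the way on the centre line behind the tray.
- tray: Loose open steel tray, 112 (x) x 132 (y) x 47 mm over its rim, walls and floor 3 mm, 0.2 to 0.45 kg, standing on the dock plate. Origin at the centre of its underside; axes parallel to the dock's. A lug on each side wall near the far end, 14 mm out, 28 to 42 mm above the tray's underside; the catches snap in behind (+x of) the lugs.
- far_rim (a point): Middle of the tray's far rim, top of the rolled edge, at tray (54, 0, 47) mm; the rim's outermost face is 2 mm further out. Dragged towards the robot (-x of the dock) the tray slides with 1 to 5 N until it meets the buffer; the catches snap in when the buffer is pressed in a little over 3.5 mm, at 13 to 18 N of pull. A pull of 20 N is always past the snap.
- buffer (a joint): Compression (m) of the sprung rubber buffer pad (64 mm wide, 12 to 56 mm above the worktop) at the robot's end of the dock: 0 free, about 0.003 with the tray caught and let go, 0.009 solid; spring 3.5 N per mm. It presses a caught tray back onto the catches; a tray let go before the snap is pushed back out.
- vial: Small closed amber vial with a ribbed screw cap, 26 mm diameter, 49 mm tall, standing on the worktop to the left or right of the dock. Origin at the centre of its underside, z up.
- tube: Bystander: tall 50 mL tube with a cap, 34 mm diameter, 108 mm tall, standing at the other side of the dock. Origin at the centre of its underside.
- dish: Bystander: round flat petri dish, 83 mm diameter, 17 mm tall. Origin at the centre of its underside.
- timer: Bystander: small box-shaped bench timer, 68 x 64 x 18 mm. Origin at the centre of its underside.
Mind the look-alikes: they are no part of the job. Of the things that look like the vial, the smaller one is meant.

How it is judged (in metres and radians):
On the way, in this order (a step that is already met when the one before it is completed fails the run):
1. a fingertip bears on the tray's far rim from behind it (x of the grasp point in the frame of tray above 0.054 m and contact force between the fingers and tray above 0.8 N), for 0.2 s.
2. the tray is caught: the fingers are off it and the buffer stays compressed by more than 2.4 mm (value of joint buffer above 0.0024 m and contact force between the fingers and tray below 0.1 N), for 0.4 s.
At the end, for the whole second after the job is handed in: The tray is held in the catches, level within 0.05 rad, with the buffer still compressed by more than 2.4 mm; the vial stands upright (within 0.15 rad) on the tray's floor, released; vial and tray are at rest (value of joint buffer above 0.0024 m and angle between tray's own z axis and vertical below 0.05 rad and x of vial in the frame of tray between -0.045 and 0.045 m and y of vial in the frame of tray between -0.055 and 0.055 m and z of vial in the frame of tray below 0.008 m and angle between vial's own z axis and vertical below 0.15 rad and linear speed of each of vial, tray below 0.02 m/s); the robot touches nothing.
It fails at once if the fingers load the tray with more than 25 N (contact force between the fingers and tray above 25 N).
It fails at once if the vial is dropped into the tray (moves faster than 0.4 m/s inside it) (horizontal distance between vial and tray below 0.05 m and z of vial in the frame of tray below 0.04 m and linear speed of vial above 0.4 m/s).
It fails at once if the tall tube, the dish or the timer is moved by more than 30 mm (distance of any of tube, dish, timer from where it was at the start of the episode above 0.03 m).
It also fails if it takes over 72 s, if anything falls off the work surface, if the arm or the gripper's body presses on something with over 40 N, if the wrist force passes 120 N, or if a joint passes its speed limit or range.

## Robot

A 6-joint arm with a two-finger parallel gripper is mounted at the origin on a cart in front of the work surface, level with it; the furniture and walls round the work are solid. World frame = base frame: x ahead of the robot, y to its left, z up, the work surface at z = 0. Lengths are in mm, angles in degrees, forces in N, time in s.
With the tool pointing down it reaches from about 350 to 850 mm from the base axis. Payload 8.1 kg.
Tool frame: the origin (TCP) lies midway between the tips of the shut fingers; the grasp point (between the pads) lies grip_depth behind it (grip_depth is the distance from the TCP to the grasp point, in mm); z points along the fingers, y is the line along which they close (so a half turn about z gives the same grasp; the last joint's range is limited). The gripper opens to 85 mm and grips with 20 to 120 N. Pads are 22 mm wide; open, the fingers measure 114 mm over their backs; the gripper's body (76 mm by 85 mm) begins 54 mm behind the grasp point. The pads swing forward as they close: fully open they stand 13 mm farther back than shut.
Start: joints at [-73.591, 7.471, 85.268, -0, 87.261, -4.893], TCP at [217.996, -559.002, 199.492] pointing down, gripper open.
Joint ranges: [-169.43, 169.43], [-51.17, 129.36], [1.28, 143.12], [-76.62, 256.62], [0, 156.53], [-152.29, 152.29]. Speed limits (degrees/s): [136.94, 136.94, 159.86, 180, 180, 180].

## Interface

Orientations are given as [roll, pitch, yaw] about the fixed x, y, z axes, in that order (R = Rz(yaw) Ry(pitch) Rx(roll)).
In Python, from bench import sense, snapshot, hand_in, grip_depth gives the robot as it stands. The module is installed in compiled form; this text tells all that it offers.
- The arm moves only by the tool apply_moves, never from a script. Its argument "series" is text: rows parted by semicolons, each of 5 numbers parted by spaces: the shift along the tool's x, y, z each as a share of 0.3 m, from -1 to 1, then the turn about the tool's z as a share of 2 rad, from -1 to 1, then the gripper's target within -1 to 1 (shut at 1, half-way at 0, fully open at -1). In form: tx ty tz twist gripper; .... A call has 1 to 5 rows; each row shifts and turns the commanded pose from where the row before left it, along the tool's axes as they then stand; what a row does not reach is not made up. A row lasts 1/12 s, in which the tool goes at most 41.7 mm and 7.16 degrees, less where a joint would pass 70% of its speed; a pose out of reach is approached as far as the arm can. A call with a number of a shift or a turn outside -1 to 1 is refused whole. A call with a gripper value outside its range is refused whole. The fingers move at their own pace and stop on an object; "squeeze" is the grip in N (left out, the last holds). Time passes only in rows, so rows that do not move let the fingers close. It gives the time, the measured TCP pose, the force, the opening and the grip force at its end, in the units of the state.
- sense(): the state, without advancing time (a new reading comes with each control period).
- snapshot(name): name is "scene" or "top" or "wrist"; returns a dict with "frame" (420x560x3 uint8, blue, green, red), "depth" (420x560 float32, mm along the optical axis (not along the pixel's ray), 0 where there is no reading), "intrinsics" (3x3 intrinsics, pixels), "extrinsics" (4x4, takes a point from camera to world coordinates); the wrist camera has in their place "tool_from_camera" (4x4, takes a point from camera to tool coordinates, whose origin is the TCP and whose axes are the flange's). Camera axes: x right, y down, z forward; pixel columns grow to the right and rows downward; lengths in mm; the calibration is good to about 2 mm. A picture is of the moment at which its call begins: read the wrist's pose just before it.
- hand_in(): hands the job in; it is judged then, once.
The state is a dict: "time": time; "joint_pos": joint angles; "qd": joint speeds; "joint_efforts": joint torques, N m; "tool_pos": TCP position; "tcp_rot": TCP orientation; "ft_force": force on the tool from outside, world axes, zero at the start; "wrist_torque": the same for the moment, N m; "finger_gap": finger opening in mm; "grip_force": force on a finger pad.
Only numpy, scipy, OpenCV 4.12 (cv2) and the standard library are available. Lean on these libraries where they do the work, as an engineer would, in place of code of your own. Each camera call takes 0.05 s, during which the arm holds its last target. There are 200 camera calls.

## Working session

There is one attempt and no reset: what is moved stays moved. The work goes in short steps, Python scripts to look and compute and a tool call to move; the robot and the scene stay as the last step left them, time stands still between calls to the robot, and variables do not carry over. Pictures are saved under pics/ and viewed, at most 12 in all, crops included, and the job is handed in when it is done.

Besides the shell and the picture viewer there is one more tool, called after "Emit:" as a command line: name --argument value ..., lists and objects as JSON in quotes. apply_moves: Moves the arm, as the interface text tells. Its arguments: {"type":"object","properties":{"series":{"type":"string"},"squeeze":{"type":"number"}},"required":["series"]}

```bash
mkdir -p pics
python3 - <<'E'
from bench import sense,snapshot,grip_depth
import cv2,numpy as np
print(sense());print(grip_depth)
for n in("scene","top"):
    s=snapshot(n);cv2.imwrite(f"pics/{n}0.png",s["frame"]);np.savez(f"{n}0.npz",**s)
    print(n,s["intrinsics"].round(1).tolist(),s["extrinsics"].round(3).tolist())
a=cv2.imread("pics/scene0.png");b=cv2.imread("pics/top0.png")
E
```

```text
{'time': 0.0, 'joint_pos': array([-7.35898400e+01,  7.51596416e+00,  8.53295009e+01, -7.30725191e-04,
        8.72615496e+01, -4.89348305e+00]), 'qd': array([-0.06235919,  0.10172729,  0.00921342,  0.04100871, -0.033364  ,
       -0.00088371]), 'joint_efforts': array([ 4.26725283e-04, -5.69397962e+01, -5.00545621e+01, -3.18112461e-04,
        1.48396392e-02, -4.30371540e-05]), 'tool_pos': array([ 217.82484734, -558.40745622,  198.43344051]), 'tcp_rot': array([-1.79893313e+02, -8.40156653e-03,  2.13036708e+01]), 'ft_force': array([-0.11136802, -0.09415494, -0.71823116]), 'wrist_torque': array([ 0.02597831,  0.00080706, -0.03787602]), 'grip_force': 0.0, 'finger_gap': 85.53584641430339}
18.700000000000003
scene [[385.7, 0.0, 281.4], [0.0, 385.7, 207.6], [0.0, 0.0, 1.0]] [[-0.749, -0.305, 0.588, 44.934], [-0.662, 0.358, -0.658, 615.318], [-0.01, -0.883, -0.47, 505.23], [0.0, 0.0, 0.0, 1.0]]
top [[402.5, 0.0, 284.6], [0.0, 402.5, 205.9], [0.0, 0.0, 1.0]] [[0.012, -0.98, 0.198, 341.956], [-1.0, -0.011, 0.003, 18.429], [-0.001, -0.198, -0.98, 1213.903], [0.0, 0.0, 0.0, 1.0]]
```

View pics/top0.png

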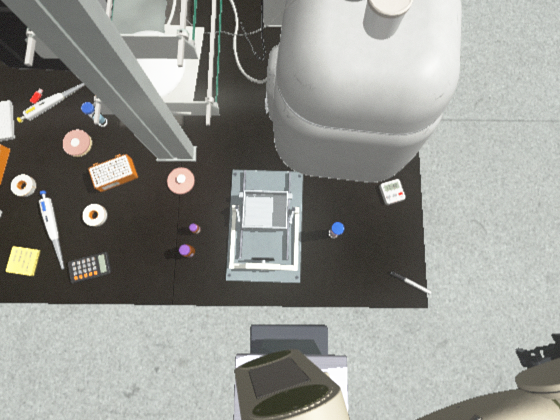

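View pics/scene0.png

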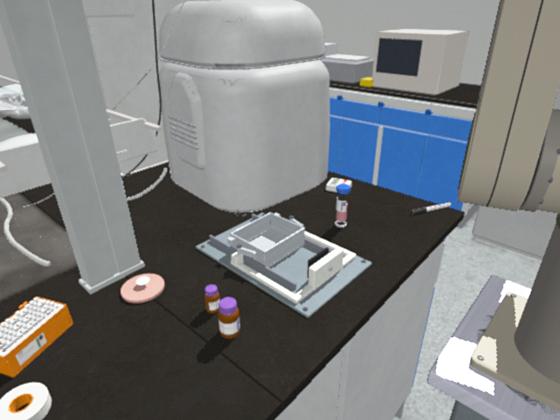

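The smaller amber vial is at top (195,229) and scene (212,299). The look-alike is the larger one at top (187,251) and scene (229,318). The blue-capped tube at top (337,230) is the bystander, the dish is at (181,181) and the timer at (393,192).

```bash
cat > h.py <<'E'
import numpy as np,cv2
def cloud(s,E=None):
    d=s["depth"];K=s["intrinsics"];E=s["extrinsics"] if E is None else E
    v,u=np.mgrid[:d.shape[0],:d.shape[1]]
    P=np.stack([(u-K[0,2])/K[0,0]*d,(v-K[1,2])/K[1,1]*d,d],-1)
    W=P@E[:3,:3].T+E[:3,3];W[d<=0]=np.nan;return W
def ray(s,u,v,z,E=None):
    K=s["intrinsics"];E=s["extrinsics"] if E is None else E
    r=E[:3,:3]@np.array([(u-K[0,2])/K[0,0],(v-K[1,2])/K[1,1],1]);return E[:3,3]+r*(z-E[2,3])/r[2]
E
python3 - <<'E'
from h import *
for n in("top","scene"):
    s=dict(np.load(n+"0.npz"));W=cloud(s)
    z=W[...,2]
    h=cv2.cvtColor(s["frame"],cv2.COLOR_BGR2HSV)
    cap=((h[...,0]>120)&(h[...,0]<160)&(h[...,1]>80)).astype(np.uint8)
    k,l,st,c=cv2.connectedComponentsWithStats(cap)
    for i in range(1,k):
        if st[i,4]>15:
            m=l==i;print(n,"purple",c[i].round(),st[i].tolist(),np.nanmedian(W[m],0).round(1),np.nanmax(z[m]).round(1))
    # things by height near dock
    reg=(W[...,0]>300)&(W[...,0]<760)&(abs(W[...,1]-60)<150)
    m=((z>46)&(z<60)&reg).astype(np.uint8)
    k,l,st,c=cv2.connectedComponentsWithStats(m)
    for i in range(1,k):
        if st[i,4]>30:
            q=W[l==i];print(n,"46-60",c[i].round(),st[i].tolist(),np.nanmin(q,0).round(),np.nanmax(q,0).round(), cv2.minAreaRect(q[:,:2].astype(np.float32)))
    b=reg&(z>80);q=W[b];
    if len(q): print("tall",np.nanmin(q,0),np.nanmax(q,0))
s=dict(np.load("top0.npz"))
for p in [(232,170),(302,171),(300,282),(226,280)]: print(ray(s,*p,6).round(1))
W=cloud(s);g=W[100:300,170:420];
m=g[...,2]>70
for y0 in range(-120,160,20):
    q=g[m&(abs(g[...,1]-y0)<10)];print(y0,np.nanmin(q,0).round() if len(q) else None)
big=cv2.resize(s["frame"][160:290,180:350],None,fx=4.4,fy=4.4,interpolation=cv2.INTER_CUBIC);cv2.imwrite("pics/c1.png",big)
E
```

```text
top purple [192. 227.] [189, 223, 8, 9, 44] [510.8 291.6  50.1] 52.9
top purple [184. 249.] [178, 244, 12, 11, 98] [444.7 307.6  66.8] 74.1
top 46-60 [309. 172.] [294, 168, 29, 8, 40] [673. -88.  46.] [692.  -4.  60.] ((679.9439086914062, -45.82862091064453), (86.31636810302734, 6.480057239532471), 78.3477554321289)
top 46-60 [264. 207.] [239, 190, 53, 39, 315] [512.   4.  46.] [625. 159.  60.] ((568.8450317382812, 82.11445617675781), (154.9070587158203, 112.651611328125), 88.9049072265625)
top 46-60 [237. 212.] [235, 205, 5, 16, 37] [533. 156.  47.] [578. 169.  55.] ((555.5316162109375, 161.93893432617188), (45.65068435668945, 9.190556526184082), 7.545896530151367)
top 46-60 [292. 214.] [289, 207, 7, 16, 39] [529.  -8.  46.] [574.   9.  56.] ((551.025146484375, 0.5821409225463867), (9.852194786071777, 46.528099060058594), 77.51712036132812)
top 46-60 [263. 258.] [252, 257, 22, 3, 50] [420.  54.  47.] [426. 114.  60.] ((423.47650146484375, 83.99688720703125), (60.28386306762695, 5.870266437530518), 89.66223907470703)
top 46-60 [262. 265.] [245, 262, 35, 7, 178] [395.  36.  48.] [411.
[... 975 characters left out ...]
2303466796875, 85.1002197265625), (64.5044174194336, 6.94024658203125), 88.43875885009766)
scene 46-60 [326. 260.] [309, 247, 35, 28, 333] [390.  35.  46.] [409. 136.  57.] ((399.08734130859375, 85.48712158203125), (100.67766571044922, 17.13807487487793), 88.1842269897461)
tall [667.51761873 -89.97422807  80.02735458] [759.99605007 209.82723492 506.34056284]
[698.2 188.1   6. ]
[697.4 -30.2   6. ]
[357.5 -25.4   6. ]
[360.7 193.1   6. ]
-120 [ 490. -130.   71.]
-100 [ 499. -110.   71.]
-80 [671. -90.  72.]
-60 [674. -70.  70.]
-40 [676. -50.  71.]
-20 [681. -30.  71.]
0 [688. -10.  72.]
20 [700.  10.  74.]
40 [720.  30.  71.]
60 [754.  50.  71.]
80 [805.  70. 187.]
100 None
120 None
140 None
```

View pics/c1.png

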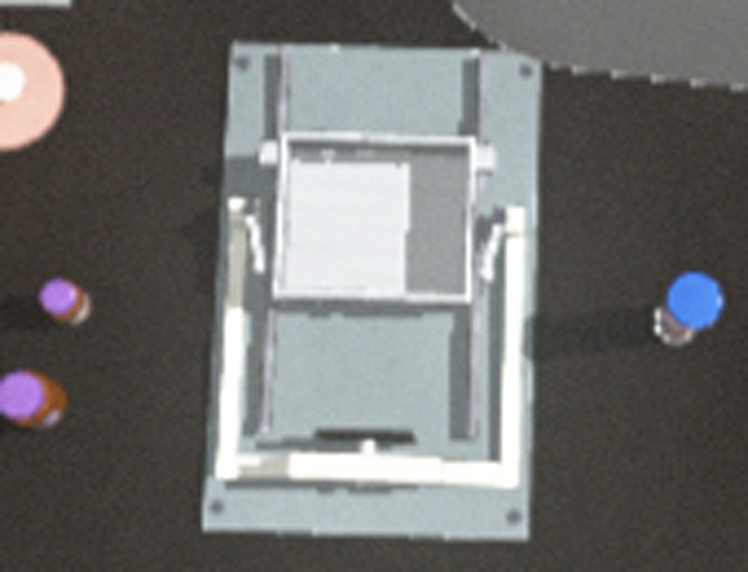

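Emit:
apply_moves --series "0 0 0 0.048 1; 0 0 0 0.048 1; 0 0 0 0.048 1; 0 0 0 0.048 1; 0 0 0 0 1"

```text
time: 0.52
tool_pos: [217.9, -558.7, 198.9]
tcp_rot: [-179.9, 0.0, -1.0]
ft_force: [0.3, 0.3, -0.3]
finger_gap: 25.6
grip_force: 0.0
```

Emit:
apply_moves --series "0.06 -0.112 0 0 1; 0.06 -0.112 0 0 1; 0.06 -0.112 0 0 1; 0.06 -0.112 0 0 1; 0.06 -0.112 0 0 1"

```text
time: 0.93
tool_pos: [310.4, -390.4, 199.1]
tcp_rot: [-180.0, 0.0, -0.5]
ft_force: [1.1, 0.5, 0.9]
finger_gap: -0.1
grip_force: 0.0
```

Emit:
apply_moves --series "0.06 -0.112 0 0 1; 0.06 -0.112 0 0 1; 0.06 -0.112 0 0 1; 0.06 -0.112 0 0 1; 0.06 -0.112 0 0 1"

```text
time: 1.35
tool_pos: [402.5, -223.4, 199.4]
tcp_rot: [180.0, -0.0, -0.5]
ft_force: [1.6, -0.0, -0.5]
finger_gap: -0.1
grip_force: 0.0
```

Emit:
apply_moves --series "0.06 -0.112 0 0 1; 0.06 -0.112 0 0 1; 0.06 -0.112 0 0 1; 0.06 -0.112 0 0 1; 0 0 0 0 1"

```text
time: 1.77
tool_pos: [477.7, -85.9, 199.3]
tcp_rot: [-179.9, -0.1, -0.2]
ft_force: [-0.2, -0.9, -0.4]
finger_gap: -0.1
grip_force: 0.0
```

Emit:
apply_moves --series "0.08 -0.111 0 0 1; 0.08 -0.111 0 0 1; 0.08 -0.111 0 0 1; 0.08 -0.111 0 0 1; 0.08 -0.111 0 0 1"

```text
time: 2.18
tool_pos: [598.5, 74.8, 199.2]
tcp_rot: [180.0, 0.0, -0.5]
ft_force: [-0.5, -1.7, -0.2]
finger_gap: 0.1
grip_force: 0.0
```

Emit:
apply_moves --series "0.07 0 0 0 1; 0.07 0 0 0.007 1; 0 0 0 0 1"

```text
time: 2.43
tool_pos: [641.7, 73.2, 197.8]
tcp_rot: [180.0, 0.1, -1.3]
ft_force: [1.3, 0.8, 0.3]
finger_gap: -0.0
grip_force: 0.0
```

```bash
cat >> h.py <<'E'
def wrist(f):
    from bench import sense,snapshot
    from scipy.spatial.transform import Rotation as R
    st=sense();s=snapshot("wrist");T=np.eye(4);T[:3,:3]=R.from_euler("xyz",st["tcp_rot"],degrees=True).as_matrix();T[:3,3]=st["tool_pos"]
    E=T@s["tool_from_camera"];cv2.imwrite(f"pics/{f}.png",s["frame"]);np.savez(f+".npz",E=E,**s)
    print(st["time"],st["tool_pos"].round(1),st["tcp_rot"].round(2),st["ft_force"].round(2));return s,E
E
python3 - <<'E'
from h import *
s,E=wrist("w1");W=cloud(s,E);z=W[...,2]
m=((z>48)&(z<58)&(W[...,0]<640)&(W[...,0]>480)).astype(np.uint8)
q=W[m>0];print(len(q),np.nanmin(q,0),np.nanmax(q,0),cv2.minAreaRect(q[:,:2].astype(np.float32)))
print(E.round(2))
E
```

```text
2.4333 [641.7  73.2 197.8] [ 1.7998e+02  6.0000e-02 -1.3000e+00] [1.31 0.77 0.34]
2083 [ 498.38151982 -134.0181346    48.00007636] [625.36386757 299.38203051  57.93247197] ((562.6420288085938, 82.16729736328125), (433.3504638671875, 124.33599090576172), 89.3888168334961)
[[-2.0000e-02 -9.6000e-01 -2.8000e-01  7.1418e+02]
 [-1.0000e+00  2.0000e-02  0.0000e+00  7.0050e+01]
 [ 0.0000e+00  2.8000e-01 -9.6000e-01  3.7238e+02]
 [ 0.0000e+00  0.0000e+00  0.0000e+00  1.0000e+00]]
```

View pics/w1.png

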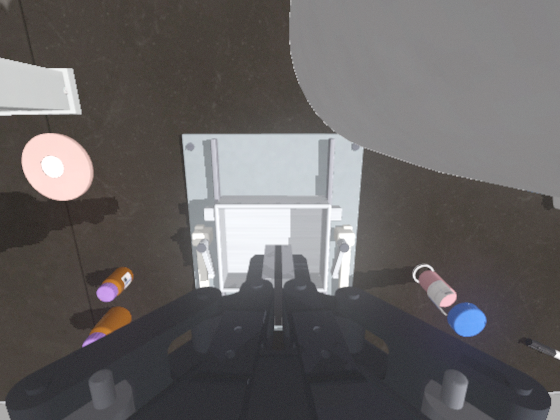

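The picture shows the tray's far rim at row 206 (columns 217–330), with the closed fingertips past it. The area behind the rim is clear and the tank is off to the right. Next I centre the tool and go down behind the rim.

Emit:
apply_moves --series "0.014 -0.027 0 -0.004 1; 0 0 0.11 0 1; 0 0 0.11 0 1; 0 0 0.11 0 1; 0 0 0.1 0 1"

```text
time: 2.9
tool_pos: [643.2, 80.9, 69.2]
tcp_rot: [-180.0, 0.0, -0.9]
ft_force: [-0.5, -0.4, -0.1]
finger_gap: -0.2
grip_force: 0.0
```

Run:
```python
from h import *
s,E=wrist("w2");W=cloud(s,E);z=W[...,2]
m=(z>45)&(z<58)&(W[...,0]<640)&(W[...,0]>480)&(W[...,1]>0)&(W[...,1]<160)
q=W[m];print(len(q),np.nanmin(q,0).round(1),np.nanmax(q,0).round(1))
f=s["frame"];cv2.imwrite("pics/w2c.png",cv2.resize(f[120:330,140:420],None,fx=2,fy=2))
```

```text
2.9 [643.2  80.9  69.2] [-1.7999e+02  1.0000e-02 -9.5000e-01] [-0.5  -0.37 -0.05]
2393 [541.3   0.   45. ] [626.  159.9  55.1]
```

View pics/w2c.png

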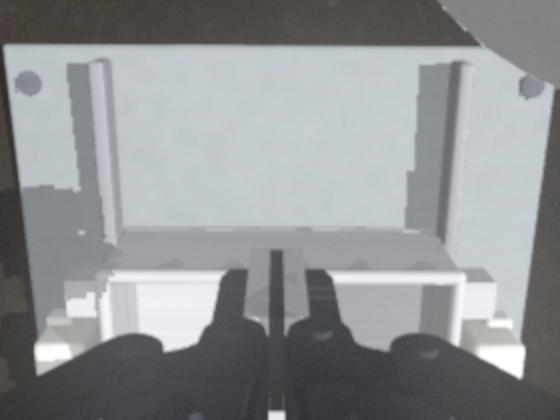

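The fingertip is over the strip behind the rim. The rim line runs at crop row 275, about 17 mm from the tool axis. I go down in small steps and watch the force.

Emit:
apply_moves --series "0 0 0.03 0 1; 0 0 0.03 0 1; 0 0 0 0 1"

```text
time: 3.2
tool_pos: [644.3, 80.8, 52.7]
tcp_rot: [-180.0, -0.0, -1.0]
ft_force: [-0.5, 0.1, -0.4]
finger_gap: 0.1
grip_force: 0.0
```

Emit:
apply_moves --series "0 0 0.035 0 1; 0 0 0.035 0 1; 0 0 0 0 1"

```text
time: 3.45
tool_pos: [643.3, 80.7, 29.8]
tcp_rot: [180.0, 0.1, -1.0]
ft_force: [-1.4, -0.0, 0.1]
finger_gap: -0.2
grip_force: 0.0
```

Emit:
apply_moves --series "-0.01 0 0 0 1; 0 0 0 0 1; 0 0 0 0 1"

```text
time: 3.7
tool_pos: [641.4, 80.9, 32.1]
tcp_rot: [-180.0, -0.0, -1.0]
ft_force: [-0.4, 0.1, -0.1]
finger_gap: 0.1
grip_force: 0.0
```

Emit:
apply_moves --series "-0.005 0 0 0 1; -0.005 0 0 0 1; -0.005 0 0 0 1; 0 0 0 0 1"

```text
time: 4.03
tool_pos: [636.4, 81.0, 31.6]
tcp_rot: [180.0, 0.0, -1.0]
ft_force: [-1.3, -0.0, -0.7]
finger_gap: 0.4
grip_force: 0.0
```

Emit:
apply_moves --series "-0.005 0 0 0 1; -0.005 0 0 0 1; -0.005 0 0 0 1; 0 0 0 0 1; 0 0 0 0 1"

```text
time: 4.45
tool_pos: [632.1, 81.0, 31.5]
tcp_rot: [-180.0, 0.0, -1.0]
ft_force: [0.4, 1.2, -0.6]
finger_gap: 0.1
grip_force: 0.0
```

Emit:
apply_moves --series "-0.005 0 0 0 1; -0.005 0 0 0 1; -0.005 0 0 0 1; -0.005 0 0 0 1; -0.005 0 0 0 1"

```text
time: 4.87
tool_pos: [624.4, 81.1, 31.5]
tcp_rot: [-180.0, 0.0, -1.0]
ft_force: [-0.2, -0.1, -0.4]
finger_gap: -0.0
grip_force: 0.0
```

Run:
```python
from h import *
s,E=wrist("w3");W=cloud(s,E);z=W[...,2]
m=(z>48)&(z<56)&(W[...,0]<640)&(W[...,0]>480)&(W[...,1]>18)&(W[...,1]<62)
q=W[m];print(len(q),np.nanmin(q,0).round(1),np.nanmax(q,0).round(1))
f=s["frame"];cv2.imwrite("pics/w3c.png",cv2.resize(f[120:330,140:420],None,fx=2,fy=2))
```

```text
4.8667 [624.4  81.1  31.5] [-1.80e+02  1.00e-02 -1.05e+00] [-0.21 -0.07 -0.44]
725 [560.  18.  48.] [624.1  61.8  55.2]
```

View pics/w3c.png

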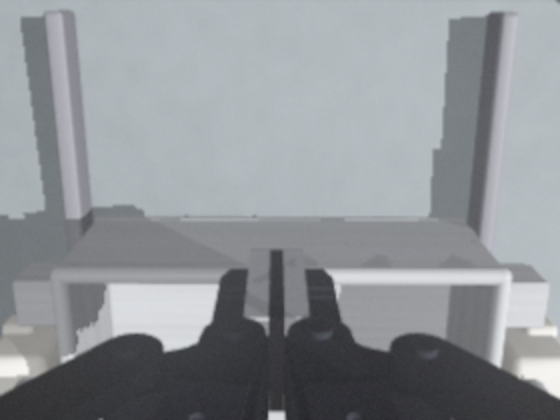

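Run:
```python
from h import *
for n in("w2","w3"):
    s=dict(np.load(n+".npz"));E=s["E"];W=cloud(s,E)
    print(n)
    for u in(225,277,268,330):
        for v in range(238,290,4): 
            if u in(225,268): print(u,v,W[v,u].round(1),end=" | ")
        print()
from bench import snapshot
s=snapshot("scene");W=cloud(s);np.savez("scene1.npz",**s)
cv2.imwrite("pics/s1.png",cv2.resize(s["frame"][170:310,190:390],None,fx=4,fy=4,interpolation=cv2.INTER_CUBIC))
```

```text
w2
225 238 [624.4 122.2  19.6] | 225 242 [624.2 120.9  27.5] | 225 246 [624.  119.7  34.7] | 225 250 [623.9 118.5  41.8] | 225 254 [625.2 116.8  51.4] | 225 258 [623.2 116.5  53.6] | 225 262 [597.9 125.7   9.5] | 225 266 [594.  126.    9.4] | 225 270 [589.9 126.3   9. ] | 225 274 [586.  126.6   9. ] | 225 278 [582.5 126.7   9.7] | 225 282 [579.  126.7  10.6] | 225 286 [574.6 127.2   9.9] | 

268 238 [622.8  87.4  17.2] | 268 242 [623.5  87.1  27. ] | 268 246 [655.8  83.8 108.2] | 268 250 [655.5  83.7 112.2] | 268 254 [655.2  83.6 115.9] | 268 258 [655.8  83.4 121.6] | 268 262 [655.1  83.3 124. ] | 268 266 [655.4  83.2 128.3] | 268 270 [655.1  83.1 131.3] | 268 274 [656.   82.9 136.4] | 268 278 [655.8  82.9 139.2] | 268 282 [656.7  82.7 143.7] | 268 286 [656.4  82.6 146.1] | 

w3
225 238 [623.7 113.7  26.1] | 225 242 [623.6 112.6  32.6] | 225 246 [623.8 111.5  39.3] | 225 250 [623.6 110.6  44.7] | 225 254 [624.2 109.4  51.4] | 225 258 [622.5 109.2  53. ] | 225 262 [596.9 118.8   7. ] | 225 266 [594.6 118.6   8.8] | 225 270 [591.6 118.7   9.3] | 225 274 [588.4 118.9   9.5] | 225 278 [585.5 119.   10.1] | 225 282 [581.2 119.6   8.5] | 225 286 [578.7 119.5  10. ] | 

268 238 [622.9  85.8  25.4] | 268 242 [623.2  85.5  32.9] | 268 246 [636.6  84.1  69.4] | 268 250 [636.8  83.9  74.7] | 268 254 [636.8  83.7  79.1] | 268 258 [636.6  83.6  82.8] | 268 262 [636.8  83.5  87.3] | 268 266 [636.9  83.4  91.1] | 268 270 [637.1  83.3  95. ] | 268 274 [636.2  83.2  96.8] | 268 278 [636.5  83.1 100.6] | 268 282 [638.   82.9 106. ] | 268 286 [638.1  82.8 109.1] |
```

View pics/s1.png

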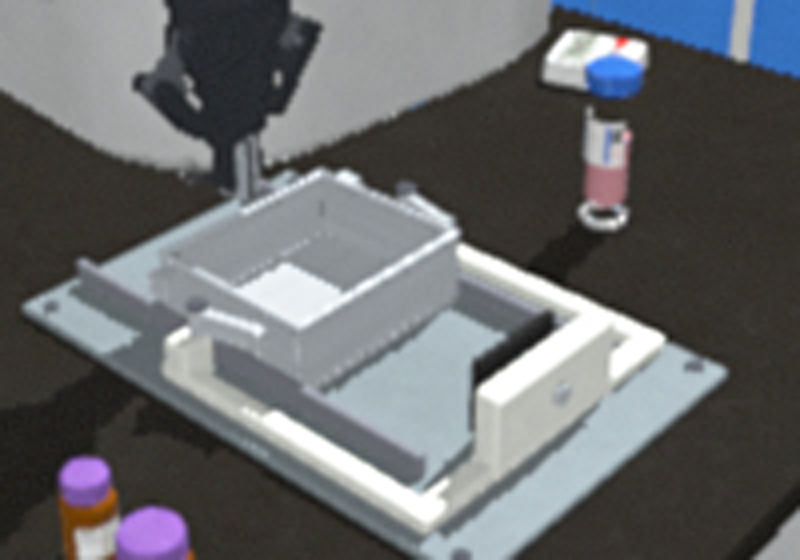

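The tray is still in its place and the finger seems to end at the rim, at crop (245,198). I check the fingertip's real height from the scene camera's depth.

Run:
```python
from h import *
s=dict(np.load("scene1.npz"));W=cloud(s)
for u in range(248,259,2):
    print(u,[ (v,*W[v,u].round(0).astype(int)) for v in range(200,232,3)])
s=dict(np.load("w3.npz"));W=cloud(s,s["E"])
print([(v,*W[v,270].round(0)) for v in range(240,400,12)], [(u,*W[256,u].round(0)) for u in range(250,300,4)])
print(s["tool_from_camera"].round(2).tolist())
```

```text
248 [(200, np.int64(612), np.int64(92), np.int64(116)), (203, np.int64(612), np.int64(93), np.int64(109)), (206, np.int64(617), np.int64(89), np.int64(98)), (209, np.int64(619), np.int64(87), np.int64(89)), (212, np.int64(616), np.int64(91), np.int64(84)), (215, np.int64(617), np.int64(90), np.int64(75)), (218, np.int64(622), np.int64(86), np.int64(64)), (221, np.int64(688), np.int64(27), np.int64(5)), (224, np.int64(619), np.int64(90), np.int64(51)), (227, np.int64(620), np.int64(90), np.int64(42)), (230, np.int64(618), np.int64(93), np.int64(36))]
250 [(200, np.int64(613), np.int64(86), np.int64(114)), (203, np.int64(610), np.int64(89), np.int64(108)), (206, np.int64(614), np.int64(85), np.int64(98)), (209, np.int64(614), np.int64(86), np.int64(90)), (212, np.int64(612), np.int64(88), np.int64(84)), (215, np.int64(613), np.int64(88), np.int64(76)), (218, np.int64(613), np.int64(88), np.int64(68)), (221, np.int64(683), np.int64(24), np.int64(5)), (224, np.int64(619), np.int64(84), np.int64(48)), (227, np.int64(618), np.int64(86), np.int64(41)), (230, np.int64(620), np.int64(84), np.
[... 3335 characters left out ...]
np.float64(87.0), np.float64(73.0)), (266, np.float64(637.0), np.float64(85.0), np.float64(81.0)), (270, np.float64(637.0), np.float64(83.0), np.float64(81.0)), (274, np.float64(637.0), np.float64(81.0), np.float64(81.0)), (278, np.float64(637.0), np.float64(79.0), np.float64(81.0)), (282, np.float64(636.0), np.float64(77.0), np.float64(80.0)), (286, np.float64(637.0), np.float64(75.0), np.float64(81.0)), (290, np.float64(637.0), np.float64(74.0), np.float64(82.0)), (294, np.float64(633.0), np.float64(71.0), np.float64(73.0)), (298, np.float64(633.0), np.float64(69.0), np.float64(73.0))]
[[-0.0, -0.96, -0.28, 72.38], [1.0, -0.0, 0.0, 1.57], [-0.0, -0.28, 0.96, -174.64], [0.0, 0.0, 0.0, 1.0]]
```

Both cameras show the fingertips ending about 35 mm above the reported TCP: the tip is at z≈66 while the TCP reads 31.5. So the finger is over the rim and has touched nothing. I go back behind the rim and then lower, working from the seen tip.

Emit:
apply_moves --series "0.033 0 0 0 1; 0.033 0 0 0 1; 0 0 0 0 1; 0 0 0.03 0 1; 0 0 0 0 1"

```text
time: 5.38
tool_pos: [642.9, 80.7, 20.4]
tcp_rot: [180.0, 0.2, -1.0]
ft_force: [-1.4, 0.1, -1.3]
finger_gap: 0.1
grip_force: 0.0
```

Emit:
apply_moves --series "0 0 0.02 0 1; 0 0 0.02 0 1; 0 0 0.02 0 1; 0 0 0.02 0 1; 0 0 0 0 1"

```text
time: 5.8
tool_pos: [642.9, 80.7, -3.7]
tcp_rot: [180.0, 0.2, -1.0]
ft_force: [-0.7, 0.5, -0.2]
finger_gap: -0.1
grip_force: 0.0
```

Run:
```python
from h import *
s,E=wrist("w4");W=cloud(s,E)
print([(v,*W[v,270].round(0)) for v in range(200,262,3)])
```

```text
5.8 [642.9  80.7  -3.7] [ 1.7999e+02  1.7000e-01 -1.0400e+00] [-0.72  0.45 -0.19]
[(200, np.float64(671.0), np.float64(83.0), np.float64(6.0)), (203, np.float64(669.0), np.float64(83.0), np.float64(6.0)), (206, np.float64(668.0), np.float64(83.0), np.float64(6.0)), (209, np.float64(666.0), np.float64(83.0), np.float64(5.0)), (212, np.float64(664.0), np.float64(83.0), np.float64(5.0)), (215, np.float64(663.0), np.float64(83.0), np.float64(7.0)), (218, np.float64(660.0), np.float64(83.0), np.float64(6.0)), (221, np.float64(659.0), np.float64(83.0), np.float64(6.0)), (224, np.float64(657.0), np.float64(83.0), np.float64(7.0)), (227, np.float64(655.0), np.float64(83.0), np.float64(7.0)), (230, np.float64(653.0), np.float64(83.0), np.float64(7.0)), (233, np.float64(651.0), np.float64(83.0), np.float64(7.0)), (236, np.float64(649.0), np.float64(83.0), np.float64(7.0)), (239, np.float64(647.0), np.float64(84.0), np.float64(6.0)), (242, np.float64(645.0), np.float64(84.0), np.float64(7.0)), (245, np.float64(656.0), np.float64(83.0), np.float64(34.0)), (248, np.float64(656.0), np.float64(83.0), np.float64(38.0)), (251, np.float64(655.0), np.float64(83.0), np.float64(40.0)), (254, np.float64(655.0), np.float64(82.0), np.float64(43.0)), (257, np.float64(655.0), np.float64(82.0), np.float64(46.0)), (260, np.float64(655.0), np.float64(82.0), np.float64(50.0))]
```

The tip now sits at z≈33 behind the far rim (top about 53). I pull in small steps.

Emit:
apply_moves --series "-0.005 0 0 0 1; -0.005 0 0 0 1; -0.005 0 0 0 1; -0.005 0 0 0 1; 0 0 0 0 1"

```text
time: 6.27
tool_pos: [638.3, 80.9, -1.2]
tcp_rot: [-180.0, -0.0, -1.0]
ft_force: [-0.9, 0.6, -0.4]
finger_gap: 0.2
grip_force: 0.0
```

Emit:
apply_moves --series "-0.005 0 0 0 1; -0.005 0 0 0 1; -0.005 0 0 0 1; -0.005 0 0 0 1; 0 0 0 0 1"

```text
time: 6.68
tool_pos: [632.4, 81.0, -1.4]
tcp_rot: [180.0, -0.0, -1.0]
ft_force: [0.3, 0.2, -0.7]
finger_gap: -0.2
grip_force: 0.2
```

Emit:
apply_moves --series "-0.008 0 0 0 1; -0.008 0 0 0 1; -0.008 0 0 0 1; -0.008 0 0 0 1; -0.008 0 0 0 1"

```text
time: 7.1
tool_pos: [620.4, 81.2, -1.4]
tcp_rot: [-180.0, -0.0, -1.0]
ft_force: [3.1, -0.4, 0.3]
finger_gap: -0.0
grip_force: 1.1
```

Run:
```python
from h import *
s,E=wrist("w5");W=cloud(s,E)
print([(v,*W[v,270].round(0)) for v in range(230,262,4)])
m=(W[...,2]>48)&(W[...,2]<56)&(W[...,0]<640)&(W[...,0]>480)&(W[...,1]>30)&(W[...,1]<60)
q=W[m];print(len(q),np.nanpercentile(q,[2,98],axis=0).round(1))
```

```text
7.1 [620.4  81.2  -1.4] [-1.80e+02 -2.00e-02 -1.04e+00] [ 3.11 -0.36  0.34]
[(230, np.float64(629.0), np.float64(84.0), np.float64(6.0)), (234, np.float64(627.0), np.float64(84.0), np.float64(7.0)), (238, np.float64(624.0), np.float64(84.0), np.float64(6.0)), (242, np.float64(622.0), np.float64(84.0), np.float64(7.0)), (246, np.float64(632.0), np.float64(83.0), np.float64(36.0)), (250, np.float64(633.0), np.float64(83.0), np.float64(42.0)), (254, np.float64(632.0), np.float64(83.0), np.float64(46.0)), (258, np.float64(633.0), np.float64(83.0), np.float64(50.0))]
1 [[609.4  30.4  48.2]
 [609.4  30.4  48.2]]
```

The tray is dragging at about 3 N and its rim is now at x≈609. I keep dragging.

Emit:
apply_moves --series "-0.013 0 0 0 1; -0.013 0 0 0 1; -0.013 0 0 0 1; -0.013 0 0 0 1; -0.013 0 0 0 1"

```text
time: 7.57
tool_pos: [600.7, 81.6, -1.3]
tcp_rot: [-180.0, -0.0, -1.0]
ft_force: [2.8, -0.3, 0.9]
finger_gap: -0.5
grip_force: 1.4
```

Emit:
apply_moves --series "-0.013 0 0 0 1; -0.013 0 0 0 1; -0.013 0 0 0 1; -0.013 0 0 0 1; -0.013 0 0 0 1"

```text
time: 7.98
tool_pos: [582.3, 82.1, -1.0]
tcp_rot: [-180.0, -0.1, -1.0]
ft_force: [6.1, 1.1, 0.3]
finger_gap: -0.1
grip_force: 3.1
```

Emit:
apply_moves --series "-0.01 0 0 0 1; -0.01 0 0 0 1; -0.01 0 0 0 1; -0.01 0 0 0 1; 0 0 0 0 1"

```text
time: 8.4
tool_pos: [569.3, 82.3, -1.3]
tcp_rot: [-180.0, -0.0, -1.0]
ft_force: [2.5, 1.4, 1.6]
finger_gap: -0.0
grip_force: 1.1
```

Emit:
apply_moves --series "-0.008 0 0 0 1; -0.008 0 0 0 1; -0.008 0 0 0 1; -0.008 0 0 0 1; 0 0 0 0 1"

```text
time: 8.82
tool_pos: [559.7, 82.3, -1.3]
tcp_rot: [-180.0, -0.0, -1.0]
ft_force: [2.8, 0.6, 2.7]
finger_gap: 0.1
grip_force: 1.4
```

Emit:
apply_moves --series "-0.006 0 0 0 1; -0.006 0 0 0 1; 0 0 0 0 1"

```text
time: 9.07
tool_pos: [556.2, 82.4, -1.4]
tcp_rot: [180.0, -0.0, -1.0]
ft_force: [4.7, -0.4, 2.0]
finger_gap: -0.1
grip_force: 1.8
```

Emit:
apply_moves --series "-0.004 0 0 0 1; -0.004 0 0 0 1; 0 0 0 0 1"

```text
time: 9.32
tool_pos: [553.9, 82.4, -1.4]
tcp_rot: [-180.0, -0.0, -1.0]
ft_force: [4.9, 0.4, 3.2]
finger_gap: 0.3
grip_force: 2.1
```

Emit:
apply_moves --series "-0.0035 0 0 0 1; -0.0035 0 0 0 1; 0 0 0 0 1"

```text
time: 9.57
tool_pos: [551.9, 82.5, -1.4]
tcp_rot: [-180.0, -0.0, -1.0]
ft_force: [4.2, 0.6, 3.3]
finger_gap: 0.2
grip_force: 2.2
```

Emit:
apply_moves --series "-0.0035 0 0 0 1; 0 0 0 0 1; 0 0 0 0 1"

```text
time: 9.82
tool_pos: [550.9, 82.5, -1.4]
tcp_rot: [-180.0, -0.0, -1.0]
ft_force: [4.9, 0.5, 2.2]
finger_gap: 0.1
grip_force: 2.3
```

Emit:
apply_moves --series "-0.0035 0 0 0 1; 0 0 0 0 1; 0 0 0 0 1"

```text
time: 10.07
tool_pos: [549.8, 82.5, -1.4]
tcp_rot: [-180.0, -0.0, -1.0]
ft_force: [4.9, 0.2, 3.0]
finger_gap: 0.3
grip_force: 2.4
```

Emit:
apply_moves --series "-0.0035 0 0 0 1; 0 0 0 0 1; -0.0035 0 0 0 1; 0 0 0 0 1; 0 0 0 0 1"

```text
time: 10.48
tool_pos: [547.7, 82.5, -1.4]
tcp_rot: [-180.0, -0.0, -1.0]
ft_force: [4.7, -0.7, 1.7]
finger_gap: 0.2
grip_force: 2.5
```

Emit:
apply_moves --series "-0.0035 0 0 0 1; 0 0 0 0 1; 0 0 0 0 1"

```text
time: 10.73
tool_pos: [546.9, 82.5, -1.3]
tcp_rot: [180.0, -0.0, -1.0]
ft_force: [6.1, -0.7, 1.7]
finger_gap: 0.1
grip_force: 3.0
```

Emit:
apply_moves --series "-0.0035 0 0 0 1; 0 0 0 0 1; 0 0 0 0 1"

```text
time: 10.98
tool_pos: [546.2, 82.4, -1.3]
tcp_rot: [180.0, -0.1, -1.0]
ft_force: [7.4, -0.9, 0.7]
finger_gap: 0.1
grip_force: 3.8
```

Emit:
apply_moves --series "-0.0035 0 0 0 1; 0 0 0 0 1; 0 0 0 0 1"

```text
time: 11.23
tool_pos: [545.5, 82.4, -1.2]
tcp_rot: [180.0, -0.1, -1.0]
ft_force: [9.0, -0.5, -0.9]
finger_gap: -0.1
grip_force: 4.6
```

Emit:
apply_moves --series "-0.0035 0 0 0 1; 0 0 0 0 1; -0.0035 0 0 0 1; 0 0 0 0 1; 0 0 0 0 1"

```text
time: 11.65
tool_pos: [544.4, 82.3, -0.8]
tcp_rot: [180.0, -0.2, -1.1]
ft_force: [12.8, -1.4, -2.1]
finger_gap: -0.1
grip_force: 6.2
```

Emit:
apply_moves --series "-0.0035 0 0 0 1; 0 0 0 0 1; 0 0 0 0 1"

```text
time: 11.9
tool_pos: [544.0, 82.2, -0.5]
tcp_rot: [180.0, -0.3, -1.1]
ft_force: [14.5, -2.0, -1.4]
finger_gap: -0.1
grip_force: 6.9
```

Emit:
apply_moves --series "-0.0035 0 0 0 1; 0 0 0 0 1; 0 0 0 0 1"

```text
time: 12.15
tool_pos: [543.4, 82.4, -0.3]
tcp_rot: [180.0, -0.4, -1.1]
ft_force: [15.0, -1.7, -0.8]
finger_gap: 0.2
grip_force: 7.6
```

Emit:
apply_moves --series "-0.0035 0 0 0 1; 0 0 0 0 1; 0 0 0 0 1"

```text
time: 12.4
tool_pos: [543.0, 82.4, 0.1]
tcp_rot: [-180.0, -0.4, -1.1]
ft_force: [15.9, -2.0, -1.6]
finger_gap: 0.3
grip_force: 8.4
```

Emit:
apply_moves --series "-0.0035 0 0 0 1; 0 0 0 0 1; 0 0 0 0 1"

```text
time: 12.65
tool_pos: [542.6, 82.4, 0.4]
tcp_rot: [-180.0, -0.5, -1.1]
ft_force: [18.3, -0.6, -1.2]
finger_gap: 0.1
grip_force: 9.1
```

Emit:
apply_moves --series "-0.003 0 0 0 1; 0 0 0 0 1; 0 0 0 0 1"

```text
time: 12.9
tool_pos: [542.2, 82.2, 0.7]
tcp_rot: [180.0, -0.6, -1.1]
ft_force: [19.1, -2.3, -1.0]
finger_gap: -0.0
grip_force: 9.7
```

Emit:
apply_moves --series "-0.002 0 0 0 1; 0 0 0 0 1; 0 0 0 0 1; 0 0 0 0 1"

```text
time: 13.23
tool_pos: [542.0, 82.1, 0.9]
tcp_rot: [180.0, -0.6, -1.1]
ft_force: [20.5, -4.1, -1.6]
finger_gap: -0.1
grip_force: 10.2
```

Emit:
apply_moves --series "-0.002 0 0 0 1; 0 0 0 0 1; 0 0 0 0 1"

```text
time: 13.48
tool_pos: [541.8, 82.1, 1.1]
tcp_rot: [180.0, -0.6, -1.1]
ft_force: [21.7, -3.0, -1.0]
finger_gap: 0.0
grip_force: 10.7
```

Emit:
apply_moves --series "0.01 0 0 0 1; 0.01 0 0 0 1; 0.01 0 0 0 1; 0.01 0 0 0 1; 0.01 0 0 0 1"

```text
time: 13.9
tool_pos: [549.4, 82.5, -2.7]
tcp_rot: [180.0, 0.2, -1.0]
ft_force: [0.2, -0.1, 0.0]
finger_gap: 0.2
grip_force: 0.0
```

Emit:
apply_moves --series "0.02 0 0 0 1; 0 0 0 0 1; 0 0 0 0 1; 0 0 0 0 1; 0 0 0 0 1"

```text
time: 14.32
tool_pos: [556.7, 82.4, -1.7]
tcp_rot: [-180.0, 0.0, -1.0]
ft_force: [0.2, 0.9, -0.2]
finger_gap: 0.0
grip_force: 0.0
```

Run:
```python
from h import *
from bench import snapshot
s,E=wrist("w6");W=cloud(s,E)
print([(v,*W[v,270].round(0)) for v in range(230,262,4)])
for n in("scene","top"):
    s=snapshot(n);W=cloud(s);z=W[...,2]
    m=(z>48)&(z<57)&(W[...,0]>425)&(W[...,0]<600)&(W[...,1]>40)&(W[...,1]<62)
    q=W[m];print(n,len(q),np.nanpercentile(q,[1,99],axis=0).round(1))
    np.savez(n+"2.npz",**s)
cv2.imwrite("pics/s2.png",cv2.resize(np.load("scene2.npz")["frame"][190:310,220:380],None,fx=5,fy=5,interpolation=cv2.INTER_CUBIC))
```

```text
14.3167 [556.7  82.4  -1.7] [-1.80e+02  3.00e-02 -1.04e+00] [ 0.24  0.91 -0.16]
[(230, np.float64(566.0), np.float64(85.0), np.float64(6.0)), (234, np.float64(564.0), np.float64(85.0), np.float64(7.0)), (238, np.float64(561.0), np.float64(85.0), np.float64(6.0)), (242, np.float64(558.0), np.float64(85.0), np.float64(7.0)), (246, np.float64(569.0), np.float64(84.0), np.float64(36.0)), (250, np.float64(569.0), np.float64(84.0), np.float64(40.0)), (254, np.float64(569.0), np.float64(84.0), np.float64(46.0)), (258, np.float64(569.0), np.float64(84.0), np.float64(49.0))]
scene 18 [[525.5  41.3  48.2]
 [531.4  60.9  53.4]]
top 15 [[530.4  41.3  48.6]
 [534.3  61.8  56.7]]
```

View pics/s2.png

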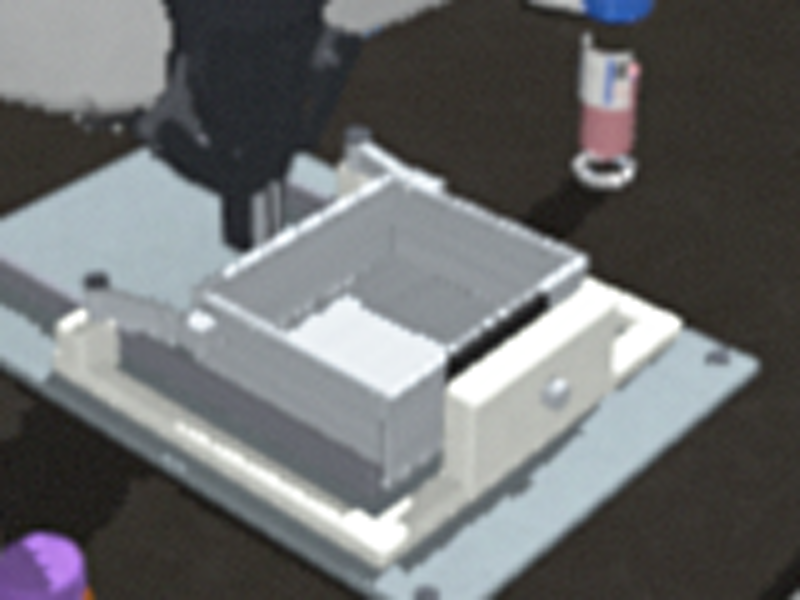

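The tray is caught: the left catch arm tip, at crop (150,305), sits behind the lug at (200,322). The fingers are off it and the force is about 0. Next I lift and move towards the vial with the fingers open.

Emit:
apply_moves --series "0.01 0 -0.08 0 1; 0 0 -0.12 0 1; 0 0 -0.12 0 1; 0 0 -0.08 0 1; 0 0 0 0 -1"

```text
time: 14.88
tool_pos: [564.3, 82.6, 125.9]
tcp_rot: [-180.0, -0.6, -1.0]
ft_force: [0.9, -0.4, 0.6]
finger_gap: 11.0
grip_force: 0.0
```

Emit:
apply_moves --series "-0.029 -0.12 0 0 -1; -0.029 -0.12 0 0 -1; -0.029 -0.12 0 0 -1; 0 0 0 0 -1; 0 0 0 0 -1"

```text
time: 15.3
tool_pos: [535.0, 192.5, 118.0]
tcp_rot: [180.0, 0.0, -0.8]
ft_force: [-0.6, -1.3, -0.2]
finger_gap: 72.3
grip_force: 0.0
```

Run:
```python
from h import *
def caps(s,E,n):
    h=cv2.cvtColor(s["frame"],cv2.COLOR_BGR2HSV);W=cloud(s,E)
    cap=((h[...,0]>120)&(h[...,0]<160)&(h[...,1]>80)).astype(np.uint8)
    k,l,st,c=cv2.connectedComponentsWithStats(cap)
    for i in range(1,k):
        if st[i,4]>25:
            q=W[l==i];zt=np.nanpercentile(q[:,2],95);t=q[q[:,2]>zt-4]
            print(n,c[i].round(),st[i].tolist(),"top z",zt.round(1),"n",len(t),"x",np.percentile(t[:,0],[2,98]).round(1),"y",np.percentile(t[:,1],[2,98]).round(1),"ray",ray(s,*c[i],45,E).round(1))
s,E=wrist("w7");caps(s,E,"wrist")
for n in("top2","scene2"):
    t=dict(np.load(n+".npz"));caps(t,t["extrinsics"],n)
```

```text
15.3 [535.  192.5 118. ] [ 1.8e+02  3.0e-02 -8.4e-01] [-0.58 -1.3  -0.2 ]
wrist [168. 233.] [154, 221, 28, 26, 545] top z 50.3 n 473 x [502.8 522.4] y [278.8 298.2] ray [511.8 288.9  45. ]
top2 [193. 227.] [189, 223, 8, 8, 41] top z 53.0 n 29 x [502.1 521.2] y [281.8 299. ] ray [512.1 291.5  45. ]
top2 [184. 250.] [179, 245, 11, 10, 91] top z 69.9 n 60 x [433.5 456.5] y [295.5 321.4] ray [445.3 312.7  45. ]
scene2 [211. 290.] [204, 284, 14, 13, 131] top z 49.1 n 85 x [498.8 518.9] y [281.4 301.2] ray [508.3 292.3  45. ]
scene2 [228. 305.] [219, 296, 19, 19, 281] top z 65.8 n 177 x [429.  454.6] y [296.1 322. ] ray [454.6 299.1  45. ]
```

View pics/w7.png

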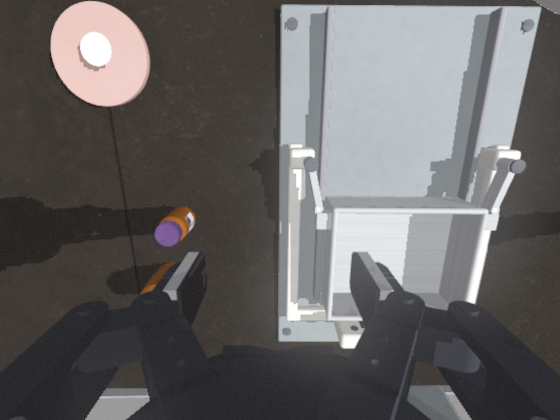

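The small vial's cap is at (168,233), and both catches sit behind the lugs at about (320,215) and (490,215). Now I centre over the vial and go down.

Emit:
apply_moves --series "-0.027 -0.107 0 0 -1; -0.027 -0.107 0 0 -1; -0.027 -0.107 0 0 -1; 0 0 0 0 -1; 0 0 0.05 0 -1"

```text
time: 15.77
tool_pos: [515.4, 288.8, 106.4]
tcp_rot: [-179.9, -0.3, -1.0]
ft_force: [0.3, -0.2, 1.6]
finger_gap: 85.2
grip_force: 0.0
```

Emit:
apply_moves --series "0 0 0.1 0 -1; 0 0 0.1 0 -1; 0 0 0.08 0 -1; 0 0 0 0 -1; 0 0 0 0 -1"

```text
time: 16.18
tool_pos: [512.3, 285.5, 18.0]
tcp_rot: [179.9, 0.2, -1.1]
ft_force: [0.8, 0.4, 0.6]
finger_gap: 85.4
grip_force: 0.0
```

Run:
```python
from h import *
from bench import snapshot
s,E=wrist("w8")
W=cloud(s,E);h=cv2.cvtColor(s["frame"],cv2.COLOR_BGR2HSV)
cap=((h[...,0]>120)&(h[...,0]<160)&(h[...,1]>60))
q=W[cap];print(len(q),np.nanpercentile(q,[2,50,98],axis=0).round(1) if len(q) else 0)
s=snapshot("scene");cv2.imwrite("pics/s3.png",cv2.resize(s["frame"][220:350,130:290],None,fx=4.5,fy=4.5,interpolation=cv2.INTER_CUBIC))
```

```text
16.1833 [512.3 285.5  18. ] [179.88   0.21  -1.12] [0.8  0.39 0.61]
1428 [[486.7 278.9   0.9]
 [514.  289.   49.3]
 [522.8 299.   50.6]]
```

View pics/s3.png

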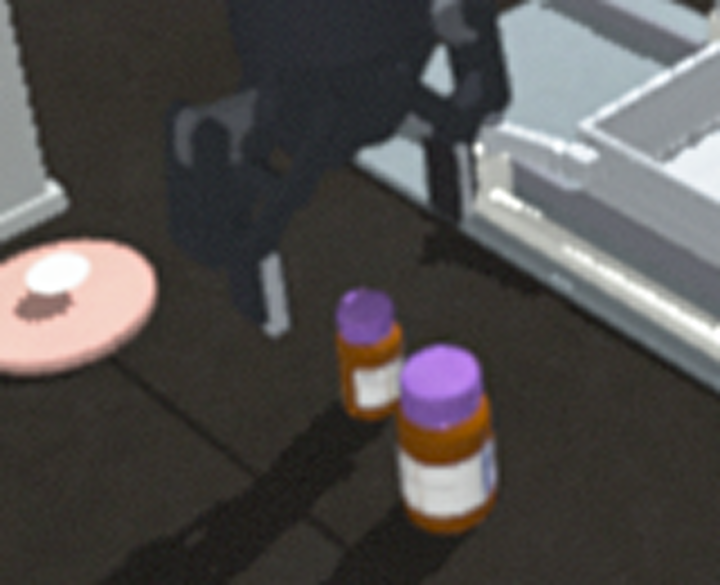

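The open fingers are above the small vial at crop (365,310), about 3 mm off in y. The bigger one in front is clear. I correct, lower and close.

Emit:
apply_moves --series "0.001 -0.012 0.045 0 -1; 0 0 0.045 0 -1; 0 0 0.044 0 -1; 0 0 0 0 -1; 0 0 0 0 -1" --squeeze 25

```text
time: 16.7
tool_pos: [512.1, 290.5, -22.6]
tcp_rot: [179.9, 0.2, -1.0]
ft_force: [-0.6, -0.3, 0.1]
finger_gap: 85.2
grip_force: 0.0
```

Emit:
apply_moves --series "0 0 0 0 1; 0 0 0 0 1; 0 0 0 0 1; 0 0 0 0 1; 0 0 0 0 1" --squeeze 25

```text
time: 17.12
tool_pos: [514.1, 291.3, -20.2]
tcp_rot: [-180.0, -0.0, -1.0]
ft_force: [0.9, -1.0, 0.4]
finger_gap: 25.4
grip_force: 2.1
```

Emit:
apply_moves --series "0 0 0 0 1; 0 0 0 0 1; 0 0 0 0 1"

```text
time: 17.37
tool_pos: [514.1, 291.3, -20.1]
tcp_rot: [-180.0, -0.0, -1.0]
ft_force: [-1.6, -0.4, 4.4]
finger_gap: 24.9
grip_force: 25.0
```

The vial is gripped at a gap of 24.9 mm. I lift and carry it to the tray.

Emit:
apply_moves --series "0 0 -0.03 0 1; 0 0 -0.08 0 1; 0 0 -0.1 0 1; 0 0 -0.1 0 1; 0 0 -0.06 0 1"

```text
time: 17.78
tool_pos: [514.9, 291.7, 94.2]
tcp_rot: [-179.9, -0.2, -1.0]
ft_force: [0.7, -0.0, 0.2]
finger_gap: 24.8
grip_force: 24.7
```

Emit:
apply_moves --series "-0.014 0.087 0 0 1; -0.014 0.087 0 0 1; -0.014 0.087 0 0 1; -0.014 0.087 0 0 1; 0 0 0 0 1"

```text
time: 18.2
tool_pos: [494.1, 183.3, 90.3]
tcp_rot: [179.9, 0.1, -1.2]
ft_force: [-0.8, 0.3, 0.7]
finger_gap: 24.6
grip_force: 24.8
```

Emit:
apply_moves --series "-0.014 0.087 0 0 1; -0.014 0.087 0 0 1; -0.014 0.087 0 0 1; -0.014 0.087 0 0 1; 0 0 0 0 1"

```text
time: 18.62
tool_pos: [475.5, 79.6, 90.4]
tcp_rot: [179.9, 0.0, -1.2]
ft_force: [-0.1, -0.6, 0.2]
finger_gap: 24.6
grip_force: 24.9
```

Run:
```python
from h import *
from bench import snapshot
s,E=wrist("w9");W=cloud(s,E);z=W[...,2]
for nm,m in(("rim",(z>48)&(z<57)&(W[...,0]>430)&(W[...,0]<560)&(abs(W[...,1]-82)<62)),):
    q=W[m];print(nm,len(q),np.nanpercentile(q,[1,99],axis=0).round(1))
s=snapshot("scene");W=cloud(s);h=cv2.cvtColor(s["frame"],cv2.COLOR_BGR2HSV)
o=(h[...,0]>3)&(h[...,0]<16)&(h[...,1]>180)&(W[...,1]<200);q=W[o];print("amber",len(q),np.nanpercentile(q,[2,50,98],axis=0).round(1) if len(q) else 0)
cv2.imwrite("pics/s4.png",cv2.resize(s["frame"][170:310,220:380],None,fx=4.2,fy=4.2,interpolation=cv2.INTER_CUBIC))
```

```text
18.6167 [475.5  79.6  90.4] [ 1.7991e+02  3.0000e-02 -1.1700e+00] [-0.14 -0.63  0.25]
rim 1914 [[434.8  21.8  50.2]
 [535.5 143.9  54.7]]
amber 16 [[459.2  76.8 112.3]
 [460.5  84.4 139. ]
 [471.9  93.6 145.8]]
```

View pics/s4.png

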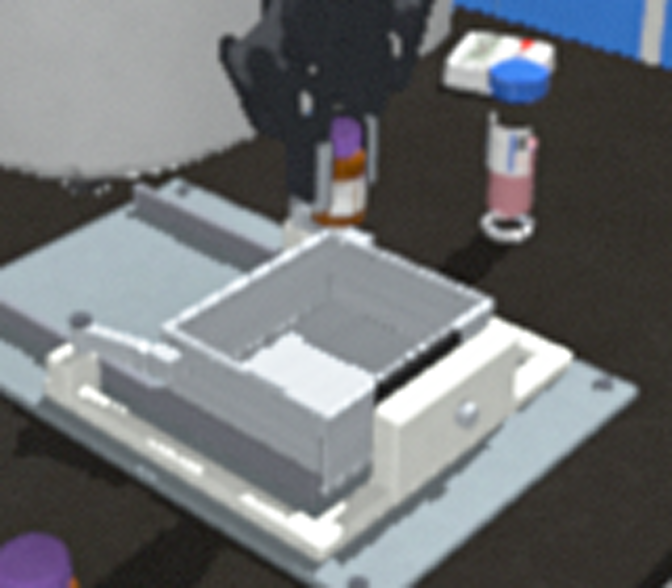

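The vial hangs upright above the tray at crop (345,190). I lower it slowly at the tray's centre.

Emit:
apply_moves --series "0.003 -0.008 0.06 0 1; 0 0 0.065 0 1; 0 0 0.065 0 1; 0 0 0.06 0 1; 0 0 0.03 0 1"

```text
time: 19.13
tool_pos: [475.8, 86.4, 4.1]
tcp_rot: [-180.0, 0.2, -1.0]
ft_force: [-0.8, -0.6, -0.4]
finger_gap: 25.2
grip_force: 24.9
```

Emit:
apply_moves --series "0 0 0.02 0 1; 0 0 0.02 0 1; 0 0 0.01 0 1; 0 0 0 0 1; 0 0 0 0 1"

```text
time: 19.55
tool_pos: [477.9, 85.5, -8.0]
tcp_rot: [-180.0, -0.1, -1.0]
ft_force: [0.4, -0.6, 0.7]
finger_gap: 24.6
grip_force: 24.9
```

Emit:
apply_moves --series "0 0 0.004 0 1; 0 0 0 0 1; 0 0 0 0 1"

```text
time: 19.8
tool_pos: [477.6, 85.3, -9.5]
tcp_rot: [-180.0, -0.0, -1.0]
ft_force: [-0.7, -0.8, -0.1]
finger_gap: 24.6
grip_force: 24.9
```

Emit:
apply_moves --series "0 0 0.003 0 1; 0 0 0 0 1; 0 0 0 0 1"

```text
time: 20.05
tool_pos: [477.2, 85.3, -10.8]
tcp_rot: [-180.0, -0.0, -1.0]
ft_force: [0.8, -0.0, -0.2]
finger_gap: 24.7
grip_force: 24.9
```

Emit:
apply_moves --series "0 0 0.003 0 1; 0 0 0 0 1; 0 0 0 0 1"

```text
time: 20.3
tool_pos: [477.5, 85.3, -11.1]
tcp_rot: [180.0, -0.0, -1.0]
ft_force: [-2.6, -0.8, 5.2]
finger_gap: 24.8
grip_force: 25.4
```

The vial stands on the floor: the upward force is 5 N. I open part way and lift.

Emit:
apply_moves --series "0 0 0 0 0.2; 0 0 0 0 -0.1; 0 0 0 0 -0.3; 0 0 0 0 -0.3; 0 0 0 0 -0.3"

```text
time: 20.72
tool_pos: [477.2, 85.3, -11.8]
tcp_rot: [180.0, 0.0, -1.0]
ft_force: [-0.2, 0.3, 0.4]
finger_gap: 55.3
grip_force: 0.0
```

Emit:
apply_moves --series "0 0 -0.02 0 -0.3; 0 0 -0.05 0 -0.3; 0 0 -0.1 0 -0.3; 0 0 -0.12 0 -0.3; 0 0 -0.12 0 -0.3"

```text
time: 21.13
tool_pos: [476.2, 85.2, 112.4]
tcp_rot: [180.0, 0.1, -1.0]
ft_force: [0.9, -0.6, 0.9]
finger_gap: 55.4
grip_force: 0.0
```

Emit:
apply_moves --series "0.1 0 -0.05 0 -0.3; 0.1 0 0 0 -0.3; 0 0 0 0 -0.3; 0 0 0 0 -0.3; 0 0 0 0 -0.3"

```text
time: 21.55
tool_pos: [536.5, 84.2, 125.8]
tcp_rot: [180.0, 0.1, -1.0]
ft_force: [0.3, 0.3, 0.4]
finger_gap: 55.4
grip_force: 0.0
```

Run:
```python
from h import *
from bench import snapshot
s,E=wrist("w10")
for n in("scene","top"):
    s=snapshot(n);W=cloud(s);h=cv2.cvtColor(s["frame"],cv2.COLOR_BGR2HSV)
    c=(h[...,0]>120)&(h[...,0]<160)&(h[...,1]>80)&(W[...,1]<200);q=W[c];print(n,"cap",len(q),np.nanpercentile(q,[2,50,98],axis=0).round(1) if len(q) else 0)
    z=W[...,2];m=(z>48)&(z<57)&(W[...,0]>500)&(W[...,0]<600)&(W[...,1]>40)&(W[...,1]<62);q=W[m];print("far rim",np.nanpercentile(q,[1,99],axis=0).round(1))
    if n=="scene":cv2.imwrite("pics/s5.png",cv2.resize(s["frame"][170:310,220:380],None,fx=4.2,fy=4.2,interpolation=cv2.INTER_CUBIC))
```

```text
21.55 [536.5  84.2 125.8] [ 1.80e+02  9.00e-02 -1.05e+00] [0.33 0.33 0.41]
scene cap 81 [[462.9  77.6  46.6]
 [470.6  89.4  56. ]
 [481.9  96.1  58. ]]
far rim [[526.3  40.6  48.5]
 [529.9  60.2  52.6]]
top cap 36 [[465.8  77.6  53.8]
 [474.2  86.2  59.8]
 [482.6  93.1  63.1]]
far rim [[530.7  47.1  50.1]
 [534.   61.9  56.6]]
```

View pics/s5.png

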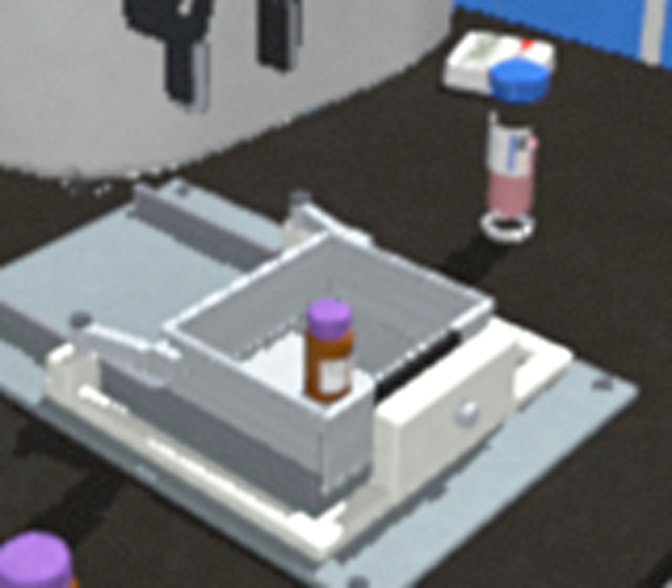

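The vial stands upright on the tray's floor at crop (330,350), the far rim still reads x≈530 and the gripper is clear. I hand in.

```bash
python3 -c "
from bench import hand_in
print(hand_in())"
```

```text
the job is handed in; nothing more can be done
None
```

I handed the job in at about 21.6 s of the 72 s: in the last pictures the tray is held in the catches and the small vial stands upright near the middle of its floor, with the highest pull at about 21.7 N; `hand_in()` gave no verdict, and I did not measure the bystanders again.

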